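Build a soldering hearth and lay its support bar

TASK

Build the soldering hearth round the flat firebrick slab, left and right as the robot sees them: set the wide brick on the slab with its outer side flush with the slab's left edge, the narrow brick (long side along the slab's right edge) on the slab with its outer side flush with the right edge, both midway between the slab's front and rear edges, and stand the tall brick upright on the bench behind the slab, broad face towards it, centred on the rear edge with a gap of about 1 cm. When all three bricks stand, lift the steel bar out of its two open-topped U rests, straight up and level so that both ends clear together, and lay it across the tops of the wide and narrow bricks, square with the slab and centred over it, then let go of everything.

Things in the scene. Friction and masses are not known exactly. Their poses are not given: they have to be found in the camera images.
- slab: flat pale firebrick slab, 122 (x) x 149 (y) x 22 mm high, fixed to the bench, the biggest and flattest brick. Origin at the centre of its underside, on the bench; its top is 22 mm above. x points to its rear edge (away from the robot), y to its left edge, z up; it may be turned up to 0.25 rad.
- wide_brick_centre (a point): centre (half-way up) of the wide loose firebrick, 56 (x) x 51 (y) x 34 mm high, pale grey-brown, about 0.09 kg; z up. On the slab its y runs along the slab's y (51 mm across), so with its outer side flush its centre lies 49 mm left of the slab's centre.
- narrow_brick_centre (a point): centre (half-way up) of the narrow loose firebrick, 28 (x) x 49 (y) x 32 mm high, dark, about 0.04 kg; z up. On the slab its short x side runs along the slab's y, so with its outer side flush its centre lies 60.5 mm right of the slab's centre. It is larger than the 23 x 39 x 15 mm chip of brick that lies near it and stays where it is.
- tall_brick_centre (a point): centre (half-way up) of the tall loose firebrick, a dark upright plate 29 (x) x 80 (y) x 88 mm high, about 0.19 kg, standing; z up. Behind the slab its y runs along the slab's y, and with a 10 mm gap its centre lies 85.5 mm behind the slab's centre.
- rest: dark steel stand fixed to the bench that holds the bar: base plate 60 (x) x 170 (y) x 6 mm with two open-topped U rests, 20 mm wide, at y = +60 and -60 mm. Origin at the centre of its underside, z up. The rests' seats are 38 mm above the bench, 18 mm wide along x, and their slightly flared prongs end 64 mm above the bench. Between the rests there is nothing above the base plate.
- bar_centre (a point): centre of the loose plain steel bar, 14 (x) x 180 (y) x 14 mm, about 0.28 kg, its length along y, z up. At the start it lies in the two U rests, its centre over the middle of the stand and 45 mm above the bench; it is gripped across its 14 mm width at the middle. It must rise 27 mm to clear the prongs. Across the two bricks its centre lies about 62 mm above the bench (the brick tops are at 56 and 54 mm).
- task_lamp: fixed black desk lamp, an obstacle only. Origin at the middle of its footprint on the bench. Its thin pole stands 107 mm to the left (+y) of that point on a flat 120 mm foot, up to 430 mm; from there an arm leads up to the right to a 220 mm wide shade that hangs 520 to 740 mm above the bench, its near rim 110 mm nearer to the robot than the origin. Pull the arm in towards the robot before swinging past it.
Mind the look-alikes: they are no part of the job. Of the things that look like the part that bears narrow_brick_centre, take the one that is farthest to the robot's left at the start.

How it is judged (in metres and radians):
On the way, in this order (a step that is already met when the one before it is completed fails the run):
1. all three bricks stand in their places round the slab (x of wide_brick_centre in the frame of slab between -0.012 and 0.012 m and y of wide_brick_centre in the frame of slab between 0.037 and 0.061 m and z of wide_brick_centre in the frame of slab between 0.034 and 0.044 m and angle between each of wide_brick_centre, narrow_brick_centre, tall_brick_centre's own z axis and vertical below 0.08 rad and angle between the y axis of each of wide_brick_centre, tall_brick_centre and the y axis of slab, either way round below 0.15 rad and x of narrow_brick_centre in the frame of slab between -0.012 and 0.012 m and y of narrow_brick_centre in the frame of slab between -0.0715 and -0.0495 m and z of narrow_brick_centre in the frame of slab between 0.033 and 0.043 m and angle between the x axis of narrow_brick_centre and the y axis of slab, either way round below 0.15 rad and x of tall_brick_centre in the frame of slab between 0.073 and 0.099 m and y of tall_brick_centre in the frame of slab between -0.015 and 0.015 m and z of tall_brick_centre in the frame of slab between 0.039 and 0.049 m), for 0.1 s.
2. the bar is lifted clear of both U rests, level and straight above the stand (z of bar_centre in the frame of rest above 0.072 m and horizontal distance between bar_centre and rest below 0.03 m and angle between bar_centre's own y axis and vertical between 1.4208 and 1.7208 rad and angle between the y axis of bar_centre and the y axis of rest, either way round below 0.15 rad).
At the end, for the whole second after the job is handed in: Wide and narrow brick flat on the slab, flush with its left and right edge (11 mm), midway front to rear (12 mm); tall brick upright behind it, gap 0 to 23 mm, centred (15 mm); bar level across both bricks, centred (12 mm, 15 mm along it); all square within 0.15 rad, released, at rest (all of step 1 and x of bar_centre in the frame of slab between -0.012 and 0.012 m and y of bar_centre in the frame of slab between -0.015 and 0.015 m and z of bar_centre in the frame of slab between 0.056 and 0.068 m and angle between bar_centre's own y axis and vertical between 1.5208 and 1.6208 rad and angle between the y axis of bar_centre and the y axis of slab, either way round below 0.15 rad and linear speed of each of wide_brick, narrow_brick, tall_brick, bar below 0.01 m/s); the robot touches nothing.
It also fails if it takes over 115 s, if anything falls off the work surface, if the arm or the gripper's body presses on something with over 40 N, if the wrist force passes 120 N, or if a joint passes its speed limit or range.

ROBOT

A 6-joint arm with a two-finger parallel gripper is mounted at the origin on a cart in front of the work surface, level with it; the furniture and walls round the work are solid. World frame = base frame: x ahead of the robot, y to its left, z up, the work surface at z = 0. Lengths are in m, angles in degrees, forces in N, time in s.
With the tool pointing down it reaches from about 0.4 to 0.825 m from the base axis. Payload 7 kg.
Tool frame: the origin (TCP) lies midway between the tips of the shut fingers; the grasp point (between the pads) lies 19 mm behind it; z points along the fingers, x is the direction in which the jaws open and shut, and the axes are right-handed (so a half turn about z gives the same grasp; the last joint's range is limited). The gripper opens to 88 mm and grips with 3 to 60 N. Pads are 19 mm wide; open, the fingers measure 130 mm over their backs; the gripper's body (78 mm by 193 mm) begins 47 mm behind the grasp point.
Start: joints at [85.319, 20.546, 0.682, 0, -70.136, -16.507], TCP at [0.244, 0.629, 0.227] pointing down, gripper open.
Joint ranges: [-176.03, 176.03], [-82.01, 121.73], [-58.28, 71.71], [-173.87, 95.51], [-174.79, -0.11], [-173.66, 173.66]. Speed limits (degrees/s): [136.94, 136.94, 172.46, 180, 180, 180].

INTERFACE

Orientations are given as [roll, pitch, yaw] about the fixed x, y, z axes, in that order (R = Rz(yaw) Ry(pitch) Rx(roll)).
In Python, from plant import * gives the robot as it stands. The module is installed in compiled form; this text tells all that it offers.
- The arm moves only by the shell command python3 -m pendant 'ROWS' [OPENING]. ROWS is JSON, a list that holds one entry, the list of rows, each a list of 6 numbers: the shift along the world's x, y, z in mm, then the turn, a rotation vector about the world's x, y, z in degrees. A call has 1 to 10 rows; each row is the pose to reach, as a shift and turn from the pose commanded when the call began; what a row does not reach only later rows make up. A row lasts 1/8 s, in which the tool goes at most 62.5 mm and 10.7 degrees, less where a joint would pass 70% of its speed; a pose out of reach is approached as far as the arm can. A call with a gripper value outside its range is refused whole. OPENING is the closure, from -1 (fully open) to 1 (shut), set as the call begins (- or left out, the last holds). The fingers move at their own pace and stop on an object; the grip force is fixed at half the most. Time passes only in rows, so rows that repeat a pose let the fingers close. It gives the time, the measured TCP pose, the force and the opening at its end, in the units of the state.
- get_obs(): the state, without advancing time (a new reading comes with each control period).
- snapshot(name): name is "scene" or "top"; returns a dict with "pixels" (480x640x3 uint8, red, green, blue), "depth" (480x640 float32, m along the optical axis (not along the pixel's ray), 0 where there is no reading), "fx", "fy", "cx", "cy" (pixels), "pose" (4x4, takes a point from camera to world coordinates). Camera axes: x right, y down, z forward; pixel columns grow to the right and rows downward; lengths in m; the calibration is good to about 2 mm. A picture is of the moment at which its call begins.
- close_job(): hands the job in, once; it reports no verdict.
The state is a dict: "clock": time; "joint_pos": joint angles; "qvel": joint speeds; "tau": joint torques, N m; "tool_pos": TCP position; "orientation": TCP orientation; "force": force on the tool from outside, world axes, zero at the start; "moment": the same for the moment, N m; "opening": finger opening in m.
Only numpy, scipy, OpenCV 4.12 (cv2) and the standard library are available. Lean on these libraries where they do the work, as an engineer would, in place of code of your own. Each camera call takes 0.05 s, during which the arm holds its last target. There are 200 camera calls.

## Working session

There is one attempt and no reset: what is moved stays moved. The work goes in short steps, Python scripts to look and compute and a shell command to move; the robot and the scene stay as the last step left them, time stands still between calls to the robot, and variables do not carry over. Pictures are saved under pics/ and viewed, about 12 in all and at most 16, crops included, and the job is handed in when it is done.

```bash
mkdir -p pics
cat > h.py <<'E'
from plant import *
import numpy as np, cv2
def take(name,tag):
    s=snapshot(name); cv2.imwrite(f'pics/{tag}.png',s['pixels'][:,:,::-1]); np.savez(f'{tag}.npz',**s); return s
def load(tag): return dict(np.load(f'{tag}.npz'))
def pts(s):
    d=s['depth']; v,u=np.mgrid[0:480,0:640]
    p=np.stack([(u-s['cx'])/s['fx']*d,(v-s['cy'])/s['fy']*d,d],-1)
    P=s['pose']; w=p@P[:3,:3].T+P[:3,3]; w[d==0]=np.nan; return w
E
python3 - <<'E'
from h import *
for n in('scene','top'):
    s=take(n,n+'0'); print(n,s['fx'],s['cx'],s['cy'],np.round(s['pose'],3).tolist(),(s['depth']==0).mean())
print(get_obs())
E
```

```text
scene 610.0393735694043 336.32770868665256 244.84025439066772 [[0.52, -0.596, 0.612, -0.393], [-0.854, -0.35, 0.385, -0.725], [-0.015, -0.723, -0.691, 1.07], [0.0, 0.0, 0.0, 1.0]] 0.003938802083333333
top 534.5591062928329 311.4404843410156 241.5022554131308 [[-0.011, -0.997, 0.078, 0.37], [-1.0, 0.01, -0.016, -0.158], [0.016, -0.078, -0.997, 1.687], [0.0, 0.0, 0.0, 1.0]] 0.0039680989583333335
{'clock': 0.1, 'joint_pos': array([ 8.53182472e+01,  2.05874624e+01,  6.39101284e-01, -1.72620174e-02,
       -7.01345704e+01, -1.65073477e+01]), 'qvel': array([ 0.10787454, -0.07772328,  0.06772515,  0.09889902, -0.08835404,
       -0.01680773]), 'tau': array([-1.46951788e-03, -5.84164882e+01,  2.93749970e+01,  7.01539859e+00,
        1.01619749e-02, -4.20759534e-05]), 'tool_pos': array([0.24384271, 0.62895789, 0.22571697]), 'orientation': array([-1.79991993e+02, -8.41246518e-02, -1.11194984e+02]), 'force': array([-0.92262556,  0.13527507,  0.70576934]), 'moment': array([ 0.03835933, -0.09983411, -0.00390169]), 'opening': 0.08739930012915352}
```

View pics/scene0.png

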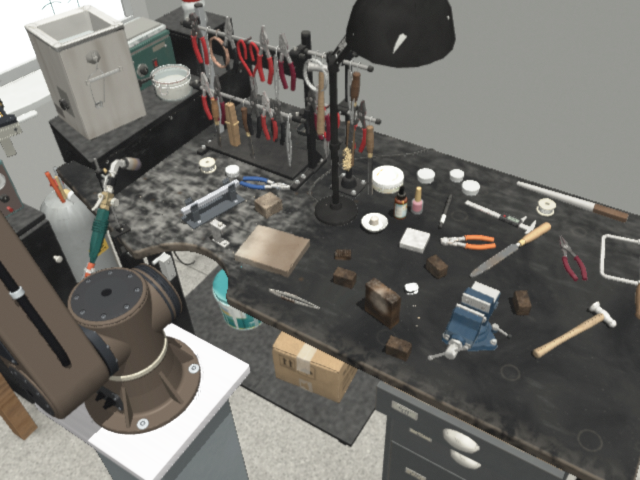

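View pics/top0.png

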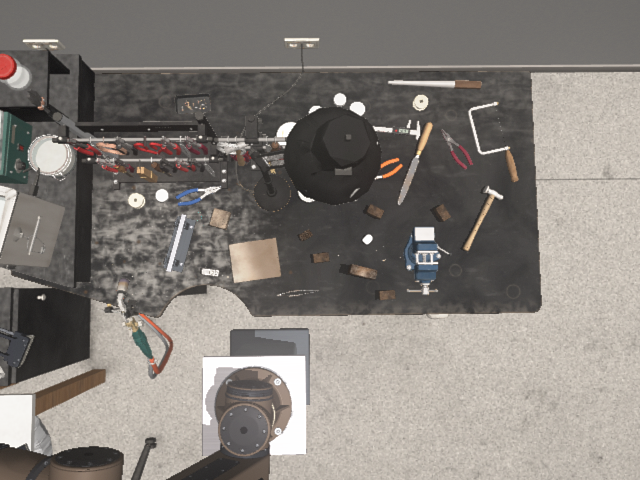

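The scene view shows the rest with the bar at (210,205), the wide brick at (267,204), the slab at (273,250), the chip at (343,254), the leftmost narrow brick at (344,276) and the tall brick at (382,300). In the top view these are at (180,243), (219,218), (255,260), (305,236), (320,258) and (363,271). The lamp pole is at (270,190).

```bash
cat > m.py <<'E'
from h import *
W=dict(bar=(180,243),wide=(219,218),slab=(255,260),chip=(305,236),narrow=(320,258),tall=(363,271))
def near(w,c,r):
    q=w.reshape(-1,3); return q[(np.hypot(q[:,0]-c[0],q[:,1]-c[1])<r)]
def rect(q):
    (c,s,a)=cv2.minAreaRect((q[:,:2]*1000).astype(np.float32)); return np.round(c,1),np.round(s,1),round(a,1)
if __name__=='__main__':
    T=pts(load('top0')); S=pts(load('scene0'))
    for n,(u,v) in W.items():
        c=np.nanmedian(T[v-1:v+2,u-1:u+2].reshape(-1,3),0); r=.11 if n in('bar','slab') else .05
        print(n,np.round(c,3))
        for nm,w in(('top',T),('scene',S)):
            q=near(w,c,r); bench=np.nanmedian(q[q[:,2]<.008][:,2]) if (q[:,2]<.008).any() else np.nan
            h=c[2]; f=q[abs(q[:,2]-h)<.006]
            print('  ',nm,'bench',round(float(bench),4),'topz',np.round(np.median(f[:,2]),4),len(f),rect(f))
E
python3 m.py
python3 - <<'E'
import cv2,numpy as np
a=cv2.imread('pics/top0.png')[190:310,150:410]; b=cv2.imread('pics/scene0.png')[170:330,170:430]
cv2.imwrite('pics/c.png',np.vstack([cv2.resize(a,(780,280),interpolation=2) if 0 else cv2.resize(a,(624,288),interpolation=2),cv2.resize(b,(624,312) if 0 else (507,312),interpolation=2).copy() if 0 else cv2.resize(cv2.copyMakeBorder(b,0,0,0,60),(624,312),interpolation=2)]))
E
```

```text
bar [0.502 0.226 0.007]
   top bench 0.0006 topz 0.004 1749 (array([502.5, 226. ]), array([216.4, 215. ]), 89.5)
   scene bench -0.6811 topz 0.0041 1885 (array([499.6, 225.1]), array([214.4, 217.7]), 15.8)
wide [0.576 0.101 0.032]
   top bench -0.0003 topz 0.0334 248 (array([576.3,  99.5]), array([50.7, 55.9]), 74.2)
   scene bench 0.0004 topz 0.0346 276 (array([577.3, 100.2]), array([57.3, 62. ]), 76.4)
slab [ 0.445 -0.009  0.022]
   top bench 0.0001 topz 0.0218 1632 (array([445.3,  -7.3]), array([121.7, 149.1]), 7.6)
   scene bench -0.6813 topz 0.0231 2100 (array([448.1,  -8.4]), array([130.4, 152.6]), 7.4)
chip [ 0.519 -0.166  0.012]
   top bench -0.0 topz 0.0105 114 (array([ 522.5, -167.6]), array([93.6, 88.6]), 41.4)
   scene bench -0.5784 topz 0.0146 147 (array([ 515.3, -162.5]), array([83.7, 74.5]), 61.8)
narrow [ 0.448 -0.211  0.032]
   top bench 0.0004 topz 0.0315 126 (array([ 451., -214.]), array([28. , 48.7]), 7.3)
   scene bench -0.6893 topz 0.0324 220 (array([ 454. , -213.4]), array([34.1, 51.6]), 11.6)
tall [ 0.406 -0.338  0.087]
   top bench -0.0001 topz 0.0878 232 (array([ 404.8, -338.2]), array([80.7, 29.4]), 75.1)
   scene bench 0.0007 topz 0.0887 436 (array([ 406.7, -337.3]), array([84.7, 34.3]), 73.8)Traceback (most recent call last):
  File "<stdin>", line 3, in <module>
cv2.error: OpenCV(4.12.0) :-1: error: (-5:Bad argument) in function 'copyMakeBorder'
> Overload resolution failed:
>  - copyMakeBorder() missing required argument 'borderType' (pos 6)
>  - copyMakeBorder() missing required argument 'borderType' (pos 6)
```

Run:
```python
from m import *
T=pts(load('top0')); S=pts(load('scene0'))
for nm,w in(('top',T),('scene',S)):
    q=near(w,(.50,.22),.13)
    f=q[(q[:,2]>.044)&(q[:,2]<.0555)]; print(nm,'bar',np.median(f[:,2]),len(f),rect(f))
    f=q[(q[:,2]>.030)&(q[:,2]<.075)]; print(nm,'bar+prongs',f[:,2].max(),rect(f))
    f=q[(q[:,2]>.003)&(q[:,2]<.009)]; print(nm,'base',rect(f))
    q=w.reshape(-1,3); k=(abs(q[:,1])<.5)&(q[:,0]<1.1)&(q[:,0]>.4)
    for lo,hi in((.015,.1),(.1,.2),(.2,.3),(.3,.4),(.4,.5),(.5,.62),(.62,.76)):
        f=q[k&(q[:,2]>lo)&(q[:,2]<hi)&(q[:,1]<.12)&(q[:,1]>-.35)&(q[:,0]>.55)]
        if len(f): print(lo,hi,len(f),'min',f.min(0).round(3),'max',f.max(0).round(3))
T0=cv2.imread('pics/top0.png')[170:310,140:400]; b=cv2.imread('pics/scene0.png')[170:330,170:430]
cv2.imwrite('pics/c.png',np.vstack([cv2.resize(T0,None,fx=2.5,fy=2,interpolation=2)[:, :650],cv2.resize(b,(650,318),interpolation=2)]))
```

```text
top bar 0.05072511121938106 280 (array([479.4, 224. ]), array([191.9, 106.2]), 18.8)
top bar+prongs 0.07451066748590751 (array([498.4, 181.3]), array([143.9, 190.4]), 81.3)
top base (array([501.6, 221.2]), array([255.2, 255.4]), 58.1)
0.015 0.1 1678 min [ 0.55  -0.349  0.015] max [1.025 0.12  0.1  ]
0.1 0.2 174 min [ 0.651 -0.102  0.102] max [0.77 0.12 0.2 ]
0.2 0.3 674 min [ 0.647 -0.113  0.2  ] max [0.788 0.12  0.3  ]
0.3 0.4 902 min [ 0.65  -0.115  0.3  ] max [0.787 0.12  0.4  ]
0.4 0.5 1265 min [ 0.632 -0.12   0.4  ] max [0.79 0.12 0.5 ]
0.5 0.62 3351 min [ 0.55  -0.333  0.501] max [ 0.753 -0.091  0.62 ]
0.62 0.76 4110 min [ 0.571 -0.303  0.62 ] max [ 0.721 -0.152  0.76 ]
scene bar 0.05119379398970514 347 (array([480.4, 221.3]), array([198.2, 112.3]), 19.9)
scene bar+prongs 0.07152002922398293 (array([498.3, 182.1]), array([148. , 185.7]), 82.2)
scene base (array([498.9, 219.7]), array([254.1, 253.5]), 34.2)
0.015 0.1 4476 min [ 0.55  -0.35   0.015] max [0.981 0.12  0.1  ]
0.1 0.2 1296 min [ 0.649 -0.22   0.1  ] max [0.789 0.12  0.2  ]
0.2 0.3 2275 min [ 0.648 -0.144  0.2  ] max [0.793 0.12  0.3  ]
0.3 0.4 2074 min [ 0.649 -0.108  0.3  ] max [0.794 0.12  0.4  ]
0.4 0.5 1088 min [ 0.632 -0.129  0.4  ] max [0.792 0.12  0.5  ]
0.5 0.62 5437 min [ 0.55  -0.334  0.5  ] max [ 0.701 -0.093  0.62 ]
0.62 0.76 565 min [ 0.569 -0.304  0.62 ] max [ 0.652 -0.18   0.635]
```

View pics/c.png

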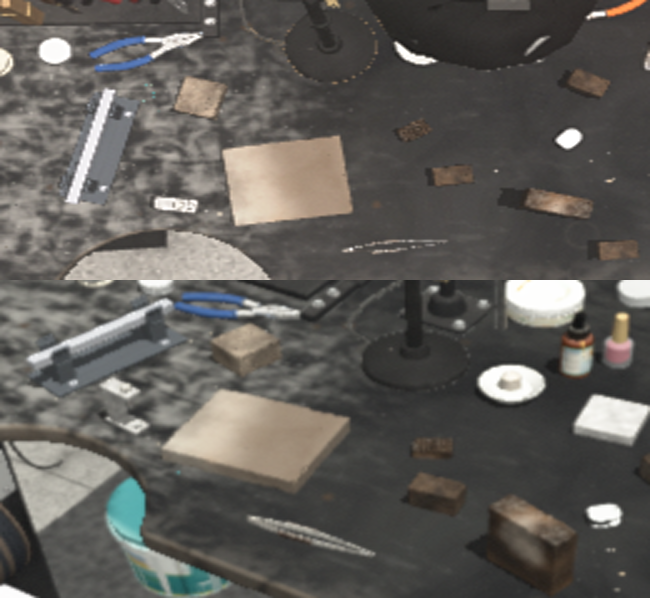

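The crop confirms the layout: the bar runs from crop (66,200) to (110,90), the chip is at (413,130), and the narrow brick is at (451,175), lying alone. Next I refine the bar and lamp pole positions.

Run:
```python
from m import *
for n in('top0','scene0'):
    s=load(n); w=pts(s); g=s['pixels'].astype(int).mean(-1)
    k=(w[...,2]>.038)&(w[...,2]<.058)&(np.hypot(w[...,0]-.5,w[...,1]-.225)<.11)&(w[...,1]>.16)&(w[...,0]>.395)
    for t in(0,110):
        f=w[k&(g>t)]; print(n,t,len(f),f[:,2].mean().round(4),rect(f),f[:,:2].mean(0).round(4))
    k=(w[...,2]>.003)&(w[...,2]<.012)&(np.hypot(w[...,0]-.5,w[...,1]-.225)<.1)&(w[...,1]>.14)
    k=k&(g<140); f=w[k]; print('base',len(f),f.mean(0).round(4))
    k=(w[...,2]>.2)&(w[...,2]<.4)&(w[...,1]<0)&(w[...,1]>-.2)&(w[...,0]<.72); print('pole',np.nanmedian(w[k],0), w[k].min(0),w[k].max(0))
```

```text
top0 0 335 0.0503 (array([499.1, 228.9]), array([ 27.6, 178.5]), 74.3) [0.4979 0.2296]
top0 110 312 0.0503 (array([498.9, 228.2]), array([ 24.3, 178.5]), 74.5) [0.4979 0.2295]
base 844 [0.4996 0.2252 0.0061]
pole [ 0.00758268 -0.03570327  0.27553342] [-0.14775172 -0.11489694  0.2000801 ] [ 7.19525544e-01 -2.13401867e-05  3.98710595e-01]
scene0 0 480 0.0501 (array([503. , 229.8]), array([ 35.4, 183.1]), 74.5) [0.498  0.2284]
scene0 110 362 0.0503 (array([503.2, 230.5]), array([ 27.9, 183.1]), 75.7) [0.4983 0.2293]
base 972 [0.4963 0.2228 0.0067]
pole [-0.08333267 -0.04065796  0.27431737] [-0.18709067 -0.12644367  0.20000037] [ 7.19958700e-01 -8.36119210e-07  3.99752752e-01]
```

```bash
python3 -m pendant '[[[60,-55,0,0,0,5.4],[95,-110,0,0,0,5.4],[130,-165,0,0,0,5.4],[160,-215,0,0,0,5.4],[190,-265,0,0,0,5.4],[220,-320,0,0,0,5.4],[250,-375,0,0,0,5.4],[280,-425,0,0,0,5.4],[310,-480,-20,0,0,5.4],[333,-529,-60,0,0,5.4]]]' -1
```

```text
clock: 1.35
tool_pos: [0.572, 0.1125, 0.1771]
orientation: [-179.9, 0.1, -105.8]
force: [1.1, 0.8, -0.3]
opening: 0.0877
```

```bash
python3 -m pendant '[[[0,0,-60,0,0,0],[0,0,-110,0,0,0],[0,0,-140,0,0,0],[0,0,-150,0,0,0],[0,0,-150,0,0,0],[0,0,-150,0,0,0]]]' -1; python3 -c "
from h import *
take('scene','s1')
im=cv2.imread('pics/s1.png')[140:260,170:370]; cv2.imwrite('pics/s1c.png',cv2.resize(im,None,fx=3,fy=3,interpolation=2))"
```

```text
clock: 2.1
tool_pos: [0.5713, 0.1147, 0.0279]
orientation: [-179.9, 0.1, -105.8]
force: [-0.1, -0.1, 0.5]
opening: 0.0875
```

View pics/s1c.png

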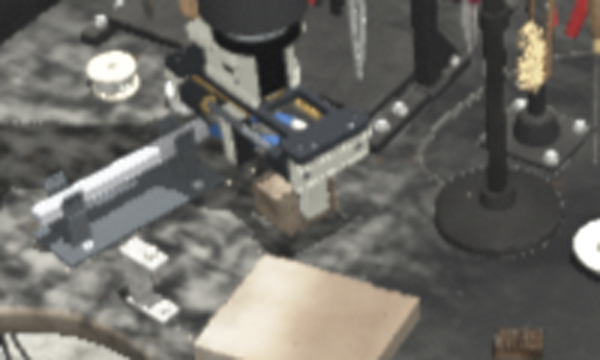

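Both fingers straddle the brick, but the tool is 15 mm too far left because the last row of the earlier move was cut short. I'll centre it, lower it and grip.

```bash
python3 -m pendant '[[[5.5,-14.5,0,0,0,0],[5.5,-14.5,0,0,0,0],[5.5,-14.5,-15,0,0,0],[5.5,-14.5,-22,0,0,0],[5.5,-14.5,-22,0,0,0],[5.5,-14.5,-22,0,0,0]]]' -1; python3 -m pendant '[[[0,0,0,0,0,0],[0,0,0,0,0,0],[0,0,0,0,0,0],[0,0,0,0,0,0],[0,0,0,0,0,0],[0,0,0,0,0,0],[0,0,0,0,0,0],[0,0,0,0,0,0]]]' 1
```

```text
clock: 2.9
tool_pos: [0.5758, 0.0997, 0.0043]
orientation: [180.0, -0.0, -105.8]
force: [0.0, -0.1, 0.5]
opening: 0.0874
clock: 3.9
tool_pos: [0.5759, 0.0997, 0.0046]
orientation: [-180.0, 0.0, -105.8]
force: [-0.2, 1.0, 2.1]
opening: 0.0511
```

```bash
python3 -m pendant '[[[0,0,30,0,0,0],[0,0,70,0,0,0],[-20,-10,80,0,0,8],[-60,-30,80,0,0,16],[-100,-45,80,0,0,23.4],[-136.5,-58.7,80,0,0,23.4],[-136.5,-58.7,80,0,0,23.4],[-136.5,-58.7,60,0,0,23.4],[-136.5,-58.7,40,0,0,23.4],[-136.5,-58.7,40,0,0,23.4]]]' 1; python3 -c "
from h import *
print(get_obs())
take('scene','s2')
im=cv2.imread('pics/s2.png')[170:310,200:360]; cv2.imwrite('pics/s2c.png',cv2.resize(im,None,fx=3.5,fy=3.5,interpolation=2))"
```

```text
clock: 5.15
tool_pos: [0.4387, 0.0405, 0.0433]
orientation: [179.8, -0.1, -82.4]
force: [0.7, -0.2, 0.4]
opening: 0.0511
{'clock': 5.15, 'joint_pos': array([ 3.10818476e+01,  1.10798990e+01, -4.14183279e+01, -4.82774587e-03,
       -3.76769658e+01,  6.65234140e+01]), 'qvel': array([-0.04952915, -1.56559907,  1.5130427 ,  0.59700037, -1.70570445,
        0.02419914]), 'tau': array([ 1.47618988e-02, -3.43387055e+01,  1.87724698e+01,  4.43976358e+00,
        5.50911259e-01,  2.63043739e-04]), 'tool_pos': array([0.43873667, 0.04054333, 0.04334732]), 'orientation': array([ 1.79838138e+02, -6.70964487e-02, -8.23984692e+01]), 'force': array([ 0.74363409, -0.22633665,  0.36427381]), 'moment': array([-0.02822437,  0.02535782, -0.02669866]), 'opening': 0.05108696795368801}
```

View pics/s2c.png

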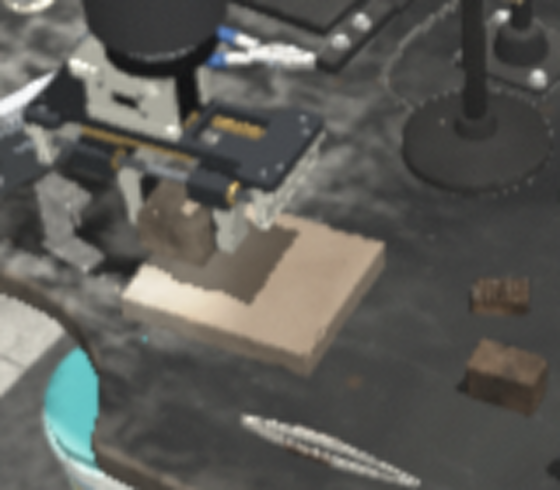

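The brick hangs level over the slab's left half. I'll lower it and release.

```bash
python3 -m pendant '[[[0.8,0.4,-10,0,0,0],[0.8,0.4,-15,0,0,0],[0.8,0.4,-17,0,0,0],[0.8,0.4,-17,0,0,0],[0.8,0.4,-17,0,0,0],[0.8,0.4,-17,0,0,0]]]' 1; python3 -m pendant '[[[0,0,0,0,0,0],[0,0,0,0,0,0],[0,0,0,0,0,0],[0,0,0,0,0,0],[0,0,0,0,0,0],[0,0,0,0,0,0],[0,0,20,0,0,0],[0,0,60,0,0,0],[0,0,110,0,0,0],[0,0,110,0,0,0]]]' -1
```

```text
clock: 5.95
tool_pos: [0.4402, 0.0414, 0.0276]
orientation: [-180.0, 0.0, -82.4]
force: [-1.2, 0.1, -1.6]
opening: 0.0512
clock: 7.2
tool_pos: [0.4424, 0.0424, 0.1411]
orientation: [-179.6, 0.1, -82.4]
force: [0.6, -0.0, -0.9]
opening: 0.0877
```

```bash
python3 -m pendant '[[[0,-10,0,0,0,-10],[0,-40,0,0,0,-20],[0,-80,0,0,0,-30],[5,-120,0,0,0,-40],[10,-160,0,0,0,-50],[10,-200,0,0,0,-60],[10,-240,0,0,0,-70],[10,-256,0,0,0,-80],[10,-256,0,0,0,-90.3],[10,-256,0,0,0,-90.3]]]' -1; python3 -c "
from h import *
from m import rect
w=pts(take('top','t3'))
k=(abs(w[...,2]-.056)<.006)&(abs(w[...,0]-.44)<.06)&(abs(w[...,1]-.04)<.06);f=w[k];print('wide',len(f),f[:,2].mean(),rect(f))"
```

```text
clock: 8.45
tool_pos: [0.4495, -0.2149, 0.1366]
orientation: [180.0, -0.1, -172.7]
force: [-1.0, -0.4, 0.6]
opening: 0.0875
wide 0 nan (array([0., 0.]), array([0., 0.]), 0.0)<string>:5: RuntimeWarning: Mean of empty slice.
  ret = ret.dtype.type(ret / rcount)
```

```bash
python3 -m pendant '[[[3,1,-50,0,0,0],[3,1,-85,0,0,0],[3,1,-85,0,0,0]]]' -1; python3 -c "
from h import *
take('scene','s4')
im=cv2.imread('pics/s4.png')[180:330,230:450]; cv2.imwrite('pics/s4c.png',cv2.resize(im,None,fx=3,fy=3,interpolation=2))"
```

```text
clock: 8.88
tool_pos: [0.451, -0.2131, 0.0502]
orientation: [179.9, -0.3, -172.5]
force: [-0.1, 0.4, -0.0]
opening: 0.0873
```

View pics/s4c.png

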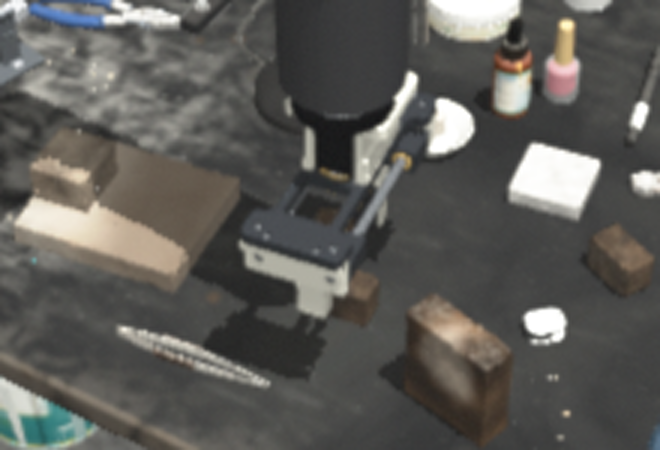

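The wide brick sits flush at the slab's left, and the open fingers are over the narrow brick, clear of the chip. I'll descend and grip.

```bash
python3 -m pendant '[[[1,-0.5,-30,0,0,0],[1,-0.5,-46,0,0,0],[1,-0.5,-46,0,0,0],[1,-0.5,-46,0,0,0],[1,-0.5,-46,0,0,0]]]' -1; python3 -m pendant '[[[0,0,0,0,0,0],[0,0,0,0,0,0],[0,0,0,0,0,0],[0,0,0,0,0,0],[0,0,0,0,0,0],[0,0,0,0,0,0],[0,0,0,0,0,0],[0,0,0,0,0,0]]]' 1
```

```text
clock: 9.55
tool_pos: [0.455, -0.2142, 0.0077]
orientation: [-180.0, 0.1, -172.7]
force: [0.1, -0.2, -0.5]
opening: 0.0873
clock: 10.55
tool_pos: [0.454, -0.2142, 0.0064]
orientation: [180.0, -0.0, -172.7]
force: [-0.3, 0.3, 0.2]
opening: 0.0279
```

```bash
python3 -m pendant '[[[0,0,40,0,0,0],[0,0,80,0,0,10],[0,30,85,0,0,20],[0,60,85,0,0,30],[0,90,85,0,0,40],[0,120,85,0,0,50],[0,146.6,85,0,0,60],[0,146.6,85,0,0,70],[0,146.6,85,0,0,80],[0,146.6,85,0,0,90.3]]]' 1; python3 -m pendant '[[[0,0,0,0,0,0],[0,0,-30,0,0,0],[0,0,-45,0,0,0],[0,0,-50,0,0,0],[0,0,-50,0,0,0],[0,0,-50,0,0,0]]]' 1
```

```text
clock: 11.8
tool_pos: [0.454, -0.0674, 0.0914]
orientation: [180.0, 0.0, -82.0]
force: [0.4, 0.8, -1.1]
opening: 0.0278
clock: 12.55
tool_pos: [0.4546, -0.0675, 0.042]
orientation: [-179.9, 0.0, -82.4]
force: [-0.3, -0.1, 0.1]
opening: 0.0276
```

```bash
python3 -m pendant '[[[0,0,-7,0,0,0],[0,0,-12,0,0,0],[0,0,-13.5,0,0,0],[0,0,-13.5,0,0,0],[0,0,-13.5,0,0,0],[0,0,-13.5,0,0,0]]]' 1; python3 -m pendant '[[[0,0,0,0,0,0],[0,0,0,0,0,0],[0,0,0,0,0,0],[0,0,0,0,0,0],[0,0,0,0,0,0],[0,0,0,0,0,0],[0,0,20,0,0,0],[0,0,60,0,0,0],[0,0,110,0,0,0],[0,0,110,0,0,0]]]' -1
```

```text
clock: 13.3
tool_pos: [0.4539, -0.0676, 0.0283]
orientation: [180.0, -0.0, -82.4]
force: [-3.2, 0.9, 9.6]
opening: 0.0279
clock: 14.55
tool_pos: [0.4566, -0.0672, 0.1417]
orientation: [-179.6, 0.0, -82.4]
force: [-0.5, 0.3, -0.1]
opening: 0.0879
```

```bash
python3 -m pendant '[[[0,-10,0,0,0,-10],[-5,-30,0,0,0,-20],[-10,-60,0,0,0,-30],[-15,-90,0,0,0,-40],[-20,-120,0,0,0,-50],[-25,-150,0,0,0,-60],[-30,-180,0,0,0,-70],[-40,-210,0,0,0,-80],[-45,-240,0,0,0,-90],[-51,-270.6,0,0,0,-100]]]' -1; python3 -m pendant '[[[0,0,0,0,0,-10],[0,0,0,0,0,-12.5],[0,0,0,0,0,-12.5],[0,0,0,0,0,-12.5]]]' -1;python3 -c "
from h import *
from m import rect
w=pts(take('top','t5'))
for n,x,y,z in(('wide',.44,.04,.056),('narrow',.454,-.067,.054),('slab',.446,-.008,.022)):
  k=(abs(w[...,2]-z)<.006)&(np.hypot(w[...,0]-x,w[...,1]-y)<(.05 if n!='slab' else .11));f=w[k];print(n,len(f),f[:,2].mean(),rect(f))"
```

```text
clock: 15.8
tool_pos: [0.4024, -0.3389, 0.1372]
orientation: [180.0, -0.1, 177.3]
force: [-0.4, -0.7, 0.2]
opening: 0.0874
clock: 16.3
tool_pos: [0.4029, -0.338, 0.1375]
orientation: [180.0, -0.0, 165.2]
force: [-0.3, 0.2, 0.4]
opening: 0.0878
wide 284 0.055916114108822405 (array([440.1,  40.3]), array([56.2, 52. ]), 7.2)
narrow 30 0.05392395444942943 (array([444.6, -61.2]), array([33.8, 12.1]), 1.2)
slab 1018 0.022030741406401648 (array([443.8,   4.5]), array([122.7, 123.9]), 6.8)
```

```bash
python3 -m pendant '[[[2.5,0,-20,0,0,0],[2.5,0,-50,0,0,0],[2.5,0,-80,0,0,0],[2.5,0,-94,0,0,0],[2.5,0,-94,0,0,0],[2.5,0,-94,0,0,0],[2.5,0,-94,0,0,0]]]' -1; python3 -m pendant '[[[0,0,0,0,0,0],[0,0,0,0,0,0],[0,0,0,0,0,0],[0,0,0,0,0,0],[0,0,0,0,0,0],[0,0,0,0,0,0],[0,0,0,0,0,0],[0,0,0,0,0,0]]]' 1
```

```text
clock: 17.23
tool_pos: [0.4063, -0.3385, 0.045]
orientation: [-180.0, 0.1, 165.1]
force: [0.1, 0.4, 0.7]
opening: 0.0876
clock: 18.23
tool_pos: [0.4057, -0.3382, 0.0439]
orientation: [180.0, 0.0, 165.1]
force: [1.2, -0.5, -0.8]
opening: 0.0291
```

```bash
python3 -m pendant '[[[0,0,20,0,0,0],[0,0,60,0,0,0],[5,20,85,0,0,0],[10,60,85,0,0,0],[15,100,85,0,0,0],[20,150,85,0,0,5],[25,200,85,0,0,10],[25,250,85,0,0,15],[25,300,85,0,0,20],[30,342,85,0,0,22.5]]]' 1; python3 -m pendant '[[[0,0,0,0,0,0],[30,0,0,0,0,0],[60,0,0,0,0,0],[80,0,0,0,0,0],[95,0,0,0,0,0],[95,0,0,0,0,0],[95,0,0,0,0,0]]]' 1
```

```text
clock: 19.48
tool_pos: [0.435, 0.0054, 0.129]
orientation: [180.0, 0.0, -172.2]
force: [1.1, -0.7, -1.1]
opening: 0.029
clock: 20.35
tool_pos: [0.5297, 0.0035, 0.1287]
orientation: [180.0, -0.0, -172.4]
force: [-1.2, -0.6, -1.9]
opening: 0.029
```

```bash
python3 -m pendant '[[[1,0,-30,0,0,0],[1,0,-60,0,0,0],[1,0,-76,0,0,0],[1,0,-82,0,0,0],[1,0,-84.3,0,0,0],[1,0,-84.3,0,0,0],[1,0,-84.3,0,0,0],[1,0,-84.3,0,0,0]]]' 1; python3 -c "
from h import *
take('scene','s6')
im=cv2.imread('pics/s6.png')[130:310,200:400]; cv2.imwrite('pics/s6c.png',cv2.resize(im,None,fx=3,fy=3,interpolation=2))"
```

```text
clock: 21.35
tool_pos: [0.5318, 0.0039, 0.0451]
orientation: [180.0, 0.0, -172.4]
force: [0.1, -0.3, -1.0]
opening: 0.0289
```

View pics/s6c.png

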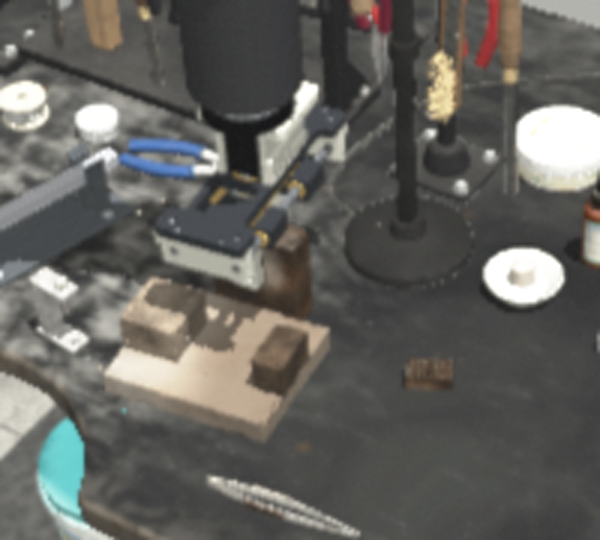

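The tall brick stands behind the slab with a small gap, and the wide and narrow bricks sit at the left and right edges. I'll lower the last millimetre, half-open and rise.

```bash
python3 -m pendant '[[[0,0,-1.2,0,0,0],[0,0,-1.2,0,0,0],[0,0,-1.2,0,0,0]]]' 1; python3 -m pendant '[[[0,0,0,0,0,0],[0,0,0,0,0,0],[0,0,0,0,0,0],[0,0,0,0,0,0],[0,0,15,0,0,0],[0,0,50,0,0,0],[0,0,100,0,0,0],[-40,0,120,0,0,0],[-80,30,120,0,0,0],[-80,30,120,0,0,0]]]' 0;  python3 -m pendant '[[[0,40,0,0,0,10],[0,80,0,0,0,20],[0,120,0,0,0,30],[0,150,0,0,0,40],[0,170,0,0,0,40],[-40,200,0,0,0,40],[-40,200,0,0,0,40]]]' -1
python3 -c "
from h import *
take('top','t7'); take('scene','s7')
a=cv2.imread('pics/s7.png')[120:300,160:400]; b=cv2.imread('pics/t7.png')[180:300,150:350]; cv2.imwrite('pics/s7c.png',np.vstack([cv2.resize(a,(480,360),interpolation=2)[:240*2],cv2.resize(b,(480,240))]))"
```

```text
clock: 21.78
tool_pos: [0.5319, 0.0039, 0.0439]
orientation: [-180.0, 0.0, -172.4]
force: [-1.1, 0.6, 5.3]
opening: 0.0293
clock: 23.02
tool_pos: [0.4499, 0.0347, 0.1652]
orientation: [179.9, 0.1, -172.3]
force: [0.1, 0.7, 0.6]
opening: 0.0439
clock: 23.9
tool_pos: [0.4103, 0.235, 0.1638]
orientation: [180.0, 0.0, -132.5]
force: [0.3, 0.7, -0.1]
opening: 0.0877
```

View pics/s7c.png

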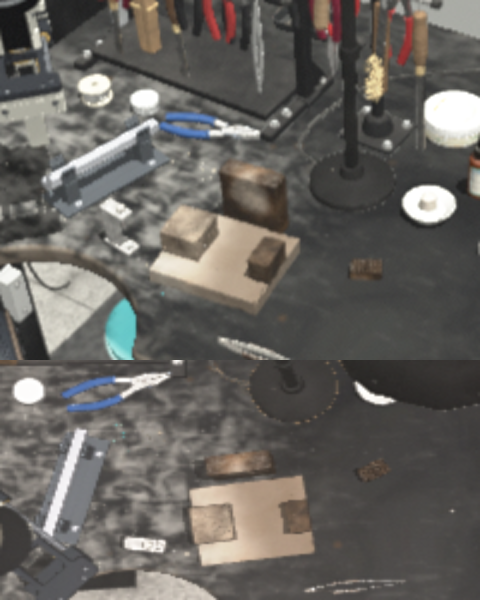

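All three bricks stand: wide at left, narrow at right, tall behind. Next I measure them and the bar.

```bash
python3 - <<'E'
from m import *
c=np.array([445.5,-7.4]); a=np.radians(7.6); R=np.array([[np.cos(a),np.sin(a)],[-np.sin(a),np.cos(a)]])
for t in('t7','s7'):
  s=load(t); w=pts(s); g=s['pixels'].mean(-1)
  for n,x,y,z,r in(('slab',.446,-.008,.022,.11),('wide',.44,.04,.056,.05),('narrow',.454,-.067,.054,.035),('tall',.531,.004,.088,.06)):
    k=(abs(w[...,2]-z)<.005)&(np.hypot(w[...,0]-x,w[...,1]-y)<r);f=w[k]; q=rect(f); print(t,n,len(f),f[:,2].mean().round(4),q,'slabframe',(R@(q[0]-c)).round(1))
  # bar: per-pixel bright top, per-slice median along length
  k=(abs(w[...,2]-.0515)<.005)&(np.hypot(w[...,0]-.5,w[...,1]-.228)<.11)&(w[...,1]>.15)&(g>130)
  f=w[k][:,:2]*1000; l=cv2.fitLine(f.astype(np.float32),cv2.DIST_HUBER,0,.01,.01).ravel()
  u=(f-l[2:])@l[:2]; v=(f-l[2:])@[-l[1],l[0]]
  print(t,'bar',len(f),'dir',np.degrees(np.arctan2(l[1],l[0])),'len',u.min(),u.max(),'width pct',np.percentile(v,[2,50,98]),'mid',l[2:]+l[:2]*(u.min()+u.max())/2, 'z',np.median(w[k][:,2]))
E
python3 - <<'E'
import cv2
a=cv2.imread('pics/top0.png')[205:280,150:210]; b=cv2.imread('pics/s7.png')[175:235,170:255]
import numpy as np
cv2.imwrite('pics/c8.png',np.hstack([cv2.resize(a,(400,500),interpolation=2),cv2.resize(cv2.copyMakeBorder(b,0,25,0,0,cv2.BORDER_CONSTANT),(400,500 if 0 else 400),interpolation=2) if 0 else cv2.resize(b,(400,500))]))
E
```

```text
t7 slab 1115 0.0221 (array([451.6,  -7.4]), array([133.9, 149.9]), 7.4) slabframe [ 6.  -0.8]
t7 wide 264 0.0563 (array([440.2,  40.4]), array([55.7, 51.6]), 7.5) slabframe [ 1.1 48.1]
t7 narrow 120 0.0539 (array([449.8, -69.2]), array([48.3, 27.8]), 7.0) slabframe [ -3.9 -61.8]
t7 tall 213 0.0879 (array([529.3,   3.4]), array([29.3, 80.5]), 6.4) slabframe [84.5 -0.4]
t7 bar 200 dir -14.609212 len -81.87652984008693 83.16752892498701 width pct [-7.16240697e+00 -2.90404332e-03  7.12327456e+00] mid [506.20534867 227.41632099] z 0.051370494171818715
s7 slab 1429 0.0227 (array([461.6,  -5.3]), array([157.6, 152. ]), 8.6) slabframe [16.2 -0. ]
s7 wide 340 0.0566 (array([442.7,  40.3]), array([66.7, 52.9]), 7.7) slabframe [ 3.5 47.7]
s7 narrow 185 0.0544 (array([452. , -69.8]), array([55.1, 31.3]), 5.3) slabframe [ -1.8 -62.7]
s7 tall 288 0.0885 (array([532.2,   5. ]), array([36.4, 82.3]), 6.0) slabframe [87.6  0.8]
s7 bar 262 dir -14.447286 len -88.75146341399598 91.54458495780008 width pct [-8.60475632  0.01480001 12.16149496] mid [501.73646188 228.0049515 ] z 0.05229836432909718
```

View pics/c8.png

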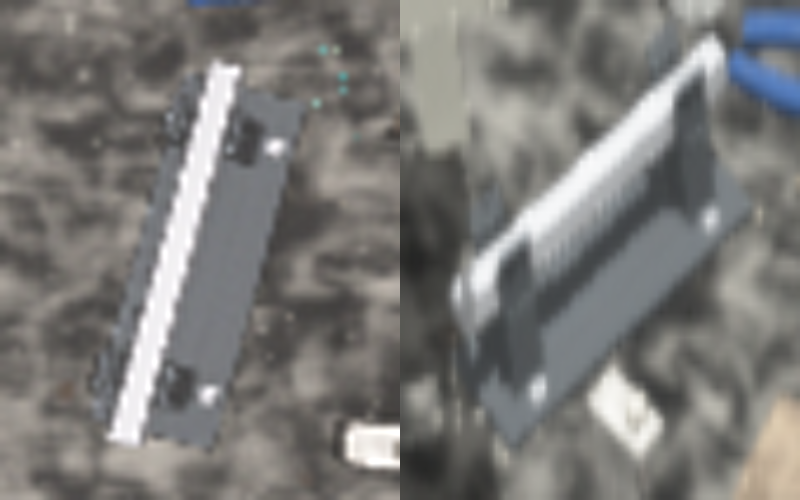

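```bash
python3 -m pendant '[[[30,-2,0,0,0,10],[60,-4,0,0,0,20],[80,-6,0,0,0,27.9],[89,-6,0,0,0,27.9],[89,-6,0,0,0,27.9],[89,-6,-40,0,0,27.9],[89,-6,-80,0,0,27.9],[89,-6,-80,0,0,27.9],[89,-6,-80,0,0,27.9]]]' 0; python3 -c "
from h import *
take('scene','s9')
a=cv2.imread('pics/s9.png')[130:250,150:310];cv2.imwrite('pics/s9c.png',cv2.resize(a,None,fx=4,fy=4,interpolation=2))"
```

```text
clock: 25.12
tool_pos: [0.5011, 0.2283, 0.0849]
orientation: [-179.9, 0.1, -104.5]
force: [0.5, 0.1, 0.0]
opening: 0.0441
```

View pics/s9c.png

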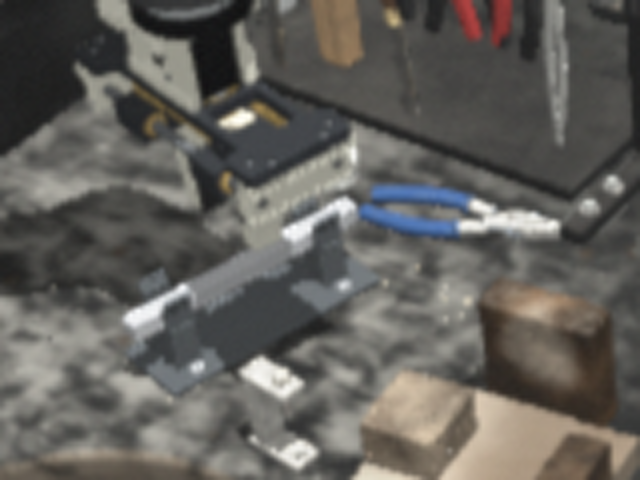

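The half-open fingers are above the middle of the bar. I'll descend and grip.

```bash
python3 -m pendant '[[[-1,0.5,-20,0,0,0],[-1,0.5,-40,0,0,0],[-1,0.5,-55,0,0,0],[-1,0.5,-59,0,0,0],[-1,0.5,-59,0,0,0],[-1,0.5,-59,0,0,0],[-1,0.5,-59,0,0,0]]]' 0; python3 -m pendant '[[[0,0,0,0,0,0],[0,0,0,0,0,0],[0,0,0,0,0,0],[0,0,0,0,0,0],[0,0,0,0,0,0],[0,0,0,0,0,0]]]' 1
```

```text
clock: 26.05
tool_pos: [0.4999, 0.2286, 0.025]
orientation: [-180.0, 0.0, -104.5]
force: [-0.4, 1.0, 0.0]
opening: 0.0436
clock: 26.8
tool_pos: [0.5003, 0.2296, 0.0246]
orientation: [-179.9, 0.1, -104.5]
force: [1.1, 4.3, -2.8]
opening: 0.0139
```

```bash
python3 -m pendant '[[[0,0,8,0,0,0],[0,0,16,0,0,0],[0,0,26,0,0,0],[0,0,36,0,0,0],[0,0,46,0,0,0],[0,0,60,0,0,0],[0,0,75,0,0,0],[0,0,75,0,0,0],[0,0,75,0,0,0]]]' 1; python3 -c "
from h import *
take('scene','s10');take('top','t10')
a=cv2.imread('pics/s10.png')[120:240,150:310];b=cv2.imread('pics/t10.png')[190:290,120:250];cv2.imwrite('pics/s10c.png',np.hstack([cv2.resize(a,(420,315),interpolation=2),cv2.resize(b,(380,315),interpolation=2)]))
print(get_obs()['moment'])
for n in('t10','s10'):
  s=load(n);w=pts(s);g=s['pixels'].mean(-1)
  k=(abs(w[...,2]-.127)<.012)&(np.hypot(w[...,0]-.5,w[...,1]-.229)<.11)
  l=np.array([np.cos(np.radians(-14.5)),np.sin(np.radians(-14.5))]);p=w[k]-[.5003,.2296,0];u=p[:,:2]@l;v=p[:,:2]@[-l[1],l[0]];m=abs(v)<.012;z=p[m,2];u=u[m]
  print(n,m.sum(),u.min(),u.max(),'z far',z[u>.06].mean(),'z near',z[u<-.06].mean())"
```

```text
clock: 27.92
tool_pos: [0.4993, 0.2282, 0.0993]
orientation: [180.0, 0.0, -104.5]
force: [-0.5, -0.1, -3.9]
opening: 0.0135
[-2.39380653e-02  3.67990210e-02 -2.06283671e-05]
t10 186 -0.09014836072770965 0.08884523724067447 z far 0.12568688112636237 z near 0.1253879951459334
s10 223 -0.09037087327575798 -0.004120634151088904 z far nan z near 0.12474643407092424<string>:10: RuntimeWarning: Mean of empty slice.
  ret = ret.dtype.type(ret / rcount)
```

View pics/s10c.png

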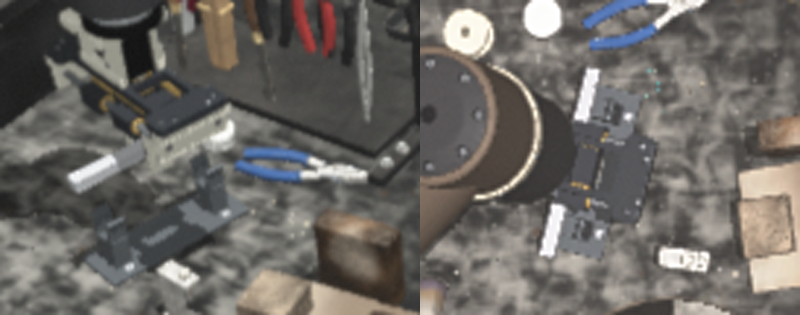

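The bar is clear, level (both ends at z = 0.1255) and centred in the grip. I'll carry it over the slab.

```bash
python3 -m pendant '[[[0,-10,5,0,0,0],[-10,-40,5,0,0,-10],[-20,-80,5,0,0,-20],[-30,-120,5,0,0,-30],[-40,-160,5,0,0,-40],[-50,-195,5,0,0,-50],[-53.8,-225,5,0,0,-60],[-53.8,-235.6,5,0,0,-67.9],[-53.8,-235.6,5,0,0,-67.9],[-53.8,-235.6,5,0,0,-67.9]]]' 1; python3 -m pendant '[[[0,0,-20,0,0,0],[0,0,-40,0,0,0],[0,0,-48,0,0,0],[0,0,-48,0,0,0],[0,0,-48,0,0,0]]]' 1
```

```text
clock: 29.28
tool_pos: [0.4459, -0.0072, 0.1046]
orientation: [180.0, 0.0, -172.2]
force: [0.4, -0.7, -2.9]
opening: 0.0138
clock: 29.9
tool_pos: [0.4463, -0.007, 0.057]
orientation: [180.0, 0.1, -172.3]
force: [0.9, -0.6, -3.0]
opening: 0.0135
```

```bash
python3 -m pendant '[[[0,0,-6,0,0,0],[0,0,-11,0,0,0],[0,0,-13.5,0,0,0],[0,0,-14.5,0,0,0],[0,0,-14.5,0,0,0],[0,0,-14.5,0,0,0]]]' 1;python3 -m pendant '[[[0,0,0,0,0,0],[0,0,0,0,0,0],[0,0,0,0,0,0],[0,0,0,0,0,0],[0,0,0,0,0,0]]]' 0.3
```

```text
clock: 30.65
tool_pos: [0.4457, -0.0075, 0.0422]
orientation: [-180.0, -0.0, -172.4]
force: [-1.3, -0.8, 4.4]
opening: 0.0137
clock: 31.28
tool_pos: [0.4458, -0.0072, 0.0419]
orientation: [180.0, 0.0, -172.4]
force: [0.4, -0.6, 0.3]
opening: 0.0309
```

```bash
python3 -m pendant '[[[0,0,10,0,0,0],[0,0,30,0,0,0],[0,0,70,0,0,0],[0,0,130,0,0,0],[0,40,150,0,0,0],[0,90,150,0,0,0],[0,140,150,0,0,0],[0,190,150,0,0,0],[0,240,150,0,0,0],[0,240,150,0,0,0]]]' 0.3
python3 - <<'E'
from m import *
c=np.array([445.5,-7.4]); a=np.radians(7.6); R=np.array([[np.cos(a),np.sin(a)],[-np.sin(a),np.cos(a)]])
for t,n in(('t11','top'),('s11','scene')):
  s=take(n,t); w=pts(s); g=s['pixels'].mean(-1)
  q=np.where(np.isnan(w),9,w); p=(q[...,:2]*1000-c)@R.T; z=q[...,2]
  for nm,k in(('bar',(z>.058)&(z<.076)&(abs(p[...,0])<25)&(abs(p[...,1])<110)),('wide',(abs(z-.056)<.005)&(abs(p[...,0]-12*0)<45)&(p[...,1]>10)&(p[...,1]<90)),('narrow',(abs(z-.054)<.005)&(abs(p[...,0])<45)&(p[...,1]<-35)&(p[...,1]>-90)),('tall',(abs(z-.088)<.005)&(p[...,0]>55)&(p[...,0]<120)&(abs(p[...,1])<60))):
    r=cv2.minAreaRect(p[k].astype(np.float32)); print(t,nm,k.sum(),z[k].mean().round(4),np.round(r[0],1),np.round(r[1],1),round(r[2],1))
    if nm=='bar': print('  z left/right',z[k&(p[...,1]>50)].mean().round(4),z[k&(p[...,1]<-50)].mean().round(4))
a=cv2.imread('pics/s11.png')[160:300,190:350];b=cv2.imread('pics/t11.png')[200:310,200:310]
cv2.imwrite('pics/s11c.png',np.hstack([cv2.resize(a,(420,368),interpolation=2),cv2.resize(b,(368,368),interpolation=2)]))
E
```

```text
clock: 32.52
tool_pos: [0.4458, 0.2355, 0.1924]
orientation: [180.0, 0.0, -172.2]
force: [-0.1, -2.0, -0.0]
opening: 0.0306
t11 bar 338 0.0673 [ 0.3 -3.2] [176.9  47.9] 89.7
  z left/right 0.0671 0.0668
t11 wide 193 0.0559 [ 1.1 47.5] [55.8 51.3] 0.4
t11 narrow 90 0.0538 [ -3.9 -62.1] [27.7 48.1] 89.7
t11 tall 227 0.0874 [84.3 -0.2] [29.1 79.4] 0.2
s11 bar 540 0.0673 [-2.3 -2.7] [181.5  49. ] 86.7
  z left/right 0.0677 0.0667
s11 wide 220 0.0565 [ 3.  43.6] [61.3 62.4] 0.6
s11 narrow 112 0.0544 [ -2.8 -63.9] [47.6 54.2] 66.2
s11 tall 287 0.0884 [86.3  0.3] [82.3 36.8] 87.8
```

View pics/s11c.png

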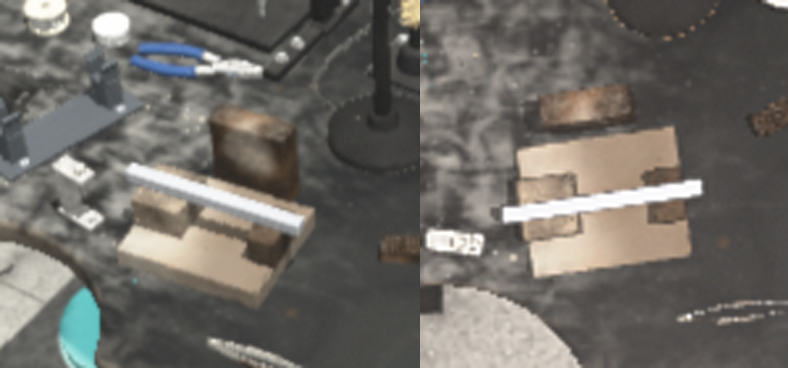

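The bar lies level across both bricks, square and centred to about 3 mm, with everything released and the arm clear.

```bash
python3 -m pendant '[[[0,0,0,0,0,0],[0,0,0,0,0,0]]]' ; python3 -c "
from plant import *
print(get_obs()['clock'],close_job())"
```

```text
clock: 32.88
tool_pos: [0.4459, 0.2319, 0.1922]
orientation: [180.0, 0.0, -172.5]
force: [0.0, 0.0, -0.1]
opening: 0.0306
the job is handed in; nothing more can be done
32.875 None
```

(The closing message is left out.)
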